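# Enable the laser engraver with its key

### The job

Switch the leather laser on: take the flat-headed key out of the wooden tool block, push it fully home in the key switch on top of the grey control box, then turn it clockwise (seen from above) all the way to the on stop. Let go and leave the key in the switch; do not disturb the edge tool in the block, the spool or the clear box.

Things in the scene. Friction and masses are not known exactly. Their poses are not given: they have to be found in the camera images.
- key_head (a point): Centre of the head of the loose key (about 35 g), which stands upright, blade down, in one of the block's two slots. Grey flat head 34 mm wide (x), 10 mm thick (y), 44 mm tall (z, up); this point is 22 mm above its underside. Below it a steel blade 14 mm wide (x), 4 mm thick (y), 24 mm long. The key works either way round (half a turn about z is the same).
- key_shoulder (a point): Point on the key's axis at the underside of its head, where the blade begins, 22 mm below key_head and 24 mm above the blade's tip; same axes as key_head. The head is bigger than the slots, so its underside rests on the block's top or, fully home, on the switch's top.
- block_top (a point): Centre of the top of the light wooden tool block, 70 mm (its x) by 210 mm (its y) by 35 mm high, fixed on the bench. Two slots, 70 mm either side of this point along its y, each 16.5 mm long (x) by 6.5 mm wide (y) and 28 mm deep; one holds the key, the other the edge tool.
- switch_mouth (a point): Centre of the slot's mouth in the top of the key switch's square steel barrel, 25 x 25 mm, which stands 4 mm proud of the control box's top, on a round black plate. The slot is 16.5 mm long along this point's x and 6.5 mm wide along its y, over 24 mm deep, with a 1.5 mm chamfer; z is up. It turns with the switch.
- box_top (a point): Centre of the top of the fixed grey control box, 130 mm (x) by 200 mm (y), 70 mm high. The key switch lies 45 mm from here towards +y; a fixed stop button, 32 mm across and 26 mm high, 58 mm towards -y.
- key_switch (a joint): Angle of the key switch, rad: 0 off (the slot lies along the box's x, where it starts), 1.2 at the on stop, growing clockwise seen from above. It takes about 0.06 N m to turn, stays where it is left, and the key has about 0.18 rad of play in it, so turn the key until the switch meets its stop.
- edge_tool_handle (a point): Middle of the round dark wooden handle (up to 24 mm across, 56 mm tall) of the edge tool, which stands in the other slot of the block, its handle's top 56 mm above the block. Leave alone.
- clear_box_middle (a point): Middle of a small open clear plastic box, 60 x 60 x 30 mm, loose on the bench. Leave alone.
- spool_middle (a point): Middle of a light wooden thread spool standing on the bench, 50 mm across, 52 mm high. Leave alone.
Not all that is in view belongs to the job. What is shaped like the part that bears switch_mouth but pink is not meant.

How it is judged:
On the way, in this order (a step that is already met when the one before it is completed fails the run):
1. the key is fully home in the switch, which is still off (z of key_shoulder in the frame of switch_mouth below 0.004 m and horizontal distance between key_shoulder and switch_mouth below 0.006 m and angle between the z axis of key_shoulder and the z axis of switch_mouth, either way round below 0.15 rad and value of joint key_switch below 0.3 rad), for 0.1 s.
2. the switch is turned to on with the key in it (z of key_shoulder in the frame of switch_mouth below 0.006 m and horizontal distance between key_shoulder and switch_mouth below 0.006 m and angle between the z axis of key_shoulder and the z axis of switch_mouth, either way round below 0.15 rad and value of joint key_switch above 0.95 rad), for 0.1 s.
At the end, for the whole second after the job is handed in: The key stands in the switch, which is at rest, its shoulder within 5 mm of fully home, within 6 mm of the slot's centre and 0.15 rad of upright, and the switch is turned to on (over 0.95 rad of its 1.2) (z of key_shoulder in the frame of switch_mouth below 0.005 m and horizontal distance between key_shoulder and switch_mouth below 0.006 m and angle between the z axis of key_shoulder and the z axis of switch_mouth, either way round below 0.15 rad and value of joint key_switch above 0.95 rad and velocity of joint key_switch between -0.05 and 0.05 rad/s); the robot touches nothing.
It fails at once if the switch is turned (over 0.3 rad) without the key home in it (value of joint key_switch above 0.3 rad and distance between key_shoulder and switch_mouth above 0.012 m).
It fails at once if the edge tool is disturbed (moved 25 mm or tipped over 0.4 rad) (distance of edge_tool_handle from where it was at the start of the episode above 0.025 m or angle between edge_tool_handle's own z axis and vertical above 0.4 rad).
It fails at once if the clear box is disturbed (moved 30 mm or tipped) (distance of clear_box_middle from where it was at the start of the episode above 0.03 m or angle between clear_box_middle's own z axis and vertical above 0.4 rad).
It fails at once if the spool is disturbed (moved 30 mm or tipped) (distance of spool_middle from where it was at the start of the episode above 0.03 m or angle between spool_middle's own z axis and vertical above 0.4 rad).
It also fails if it takes over 51 s, if anything falls off the work surface, if the arm or the gripper's body presses on something with over 40 N, if the wrist force passes 120 N, or if a joint passes its speed limit or range.

### The arm

A 7-joint arm with a two-finger parallel gripper is mounted at the origin on the work surface. World frame = base frame: x ahead of the robot, y to its left, z up, the work surface at z = 0. Lengths are in m, angles in rad, forces in N, time in s.
With the tool pointing down it reaches from about 0.4 to 0.85 m from the base axis. Payload 4.5 kg.
Tool frame: the origin (TCP) lies between the finger pads; the fingertips stand 11 mm ahead of it and the grasp point (between the pads) lies 8 mm behind it (r.tip_reach is the distance from the TCP to the fingertips, in m); x points along the fingers, y is the direction in which the jaws open and shut, and the axes are right-handed (so a half turn about x gives the same grasp; the last joint's range is limited). The gripper opens to 88 mm and grips with 3 to 60 N. Pads are 18 mm wide; open, the fingers measure 123 mm over their backs; the gripper's body (75 mm by 187 mm) begins 45 mm behind the grasp point.
Start: joints at [1.25, 0.689, -0.195, 1.565, 0.157, 0.902, -0.215], TCP at [0.217, -0.586, 0.218] pointing down, gripper open.
Joint ranges: [-3.01, 3.01], [-0.46, 2.08], [-1.47, 1.51], [0.13, 2.56], [-1, 4.14], [0.04, 2.09], [-2.66, 2.66]. Speed limits (rad/s): [2.57, 2.57, 3.14, 3.14, 3.14, 3.14, 3.14].

### API

Orientations are given as a unit quaternion [x, y, z, w].
In Python, from plant import r gives the robot as it stands.
- The arm moves only by the tool drive_tool, never from a script. Its argument "deltas" is a list of rows, each a list of 3 entries, a list of its own where there are three numbers: the turn, a rotation vector about the tool's x, y, z in degrees, then the shift along the tool's x, y, z in cm, then the finger opening in cm, from 0 to 8.81. A call has 1 to 12 rows; each row shifts and turns the commanded pose from where the row before left it, along the tool's axes as they then stand; what a row does not reach is not made up. A row lasts 1/12 s, in which the tool goes at most 41.7 mm and 7.16 degrees, less where a joint would pass 70% of its speed; a pose out of reach is approached as far as the arm can. A call is refused whole if a number of a shift passes 4.17 or a number of a turn 7.16, either way. A call with a gripper value outside its range is refused whole. The fingers move at their own pace and stop on an object; "force" is the grip in N (left out, the last holds). Time passes only in rows, so rows that do not move let the fingers close. It gives the time, the measured TCP pose, the force and the opening at its end, in the units of the state.
- r.get_state(): the state, without advancing time (a new reading comes with each control period).
- r.snapshot(name): name is "side" or "top" or "wrist"; returns a dict with "color" (400x640x3 uint8, red, green, blue), "fov_y" (degrees; the focal length in pixels is half the picture's height over the tangent of half this angle, whatever the lens; pixels are square), "cx", "cy" (the principal point, pixels), "k1" (the pictures are not rectified: a ray, as slopes to the right and down, at radius r is drawn at 1 + k1 r^2 times it, then the intrinsics apply), "extrinsics" (4x4, takes a point from world to camera coordinates); the wrist camera has in their place "tool_from_camera" (4x4, takes a point from camera to tool coordinates, whose origin is the TCP and whose axes are the tool frame's). Camera axes: x right, y up, looking along -z (the intrinsics and any distortion apply to the point x, -y, -z); pixel columns grow to the right and rows downward; lengths in m; the calibration is good to about 2 mm. A picture is of the moment at which its call begins: read the wrist's pose just before it. There is no depth.
- r.finish_job(): hands the job in, once; it reports no verdict.
The state is a dict: "clock": time; "q": joint angles; "qd": joint speeds; "joint_torque": joint torques, N m; "tool_pos": TCP position; "eef_rot": TCP orientation; "contact_force": force on the tool from outside, world axes, zero at the start; "moment": the same for the moment, N m; "opening": opening from 0.0 (shut) to 1.0 (fully open).
Only numpy, scipy, OpenCV 4.12 (cv2) and the standard library are available. Lean on these libraries where they do the work, as an engineer would, in place of code of your own. Each camera call takes 0.05 s, during which the arm holds its last target. There are 200 camera calls.

## Working session

There is one attempt and no reset: what is moved stays moved. The work goes in short steps, Python scripts to look and compute and a tool call to move; the robot and the scene stay as the last step left them, time stands still between calls to the robot, and variables do not carry over. Pictures are saved under pics/ and viewed, about 8 in all and at most 12, crops included, and the job is handed in when it is done.

Besides the shell and the picture viewer there is one more tool, called after "Emit:" as name(argument=value, ...) on one line, values as JSON. drive_tool: Moves the arm, as the interface text tells. Its arguments: {"type":"object","properties":{"deltas":{"type":"array","items":{"type":"array"}},"force":{"type":"number"}},"required":["deltas"]}

```bash
mkdir -p pics
cat > h.py <<'E'
import numpy as np, cv2
from scipy.spatial.transform import Rotation as R
from plant import r
def snap(name,out=None):
    s=r.get_state(); d=r.snapshot(name); d['state']=s
    if name=='wrist':
        T=np.eye(4);T[:3,:3]=R.from_quat(s['eef_rot']).as_matrix();T[:3,3]=s['tool_pos']
        d['cw']=T@np.array(d['tool_from_camera'])
    else: d['cw']=np.linalg.inv(np.array(d['extrinsics']))
    if out: cv2.imwrite('pics/'+out,cv2.cvtColor(d['color'],cv2.COLOR_RGB2BGR))
    return d
def K(d):
    f=d['color'].shape[0]/2/np.tan(np.radians(d['fov_y'])/2)
    return np.array([[f,0,d['cx']],[0,f,d['cy']],[0,0,1.]])
def ray(d,uv):
    p=cv2.undistortPoints(np.array(uv,float).reshape(-1,1,2),K(d),np.array([d['k1'],0,0,0.]))[:,0]
    v=np.c_[p[:,0],-p[:,1],-np.ones(len(p))]
    return d['cw'][:3,3], v@d['cw'][:3,:3].T
def plane(d,uv,z):
    o,v=ray(d,uv); return o+v*((z-o[2])/v[:,2])[:,None]
def proj(d,P):
    P=np.atleast_2d(P); c=(P-d['cw'][:3,3])@d['cw'][:3,:3]
    p=np.c_[c[:,0]/-c[:,2],-c[:,1]/-c[:,2]]
    p=p*(1+d['k1']*(p**2).sum(1))[:,None]; k=K(d)
    return p*k[0,0]+[d['cx'],d['cy']]
E
python3 - <<'E'
from h import *
t=snap('top','top.png');s=snap('side','side.png');w=snap('wrist','w0.png')
for d in (t,s,w): print(d['fov_y'],d['cx'],d['cy'],d['k1'],d['cw'].round(3).tolist())
print(w['state'])
E
```

```text
43.30963840623292 326.0675218752446 191.55987417436288 -0.12498039972177415 [[-0.014, 0.982, -0.19, 0.236], [-1.0, -0.012, 0.009, -0.147], [0.007, 0.19, 0.982, 1.822], [0.0, 0.0, 0.0, 1.0]]
48.52019813766211 318.38318647093 199.68901138133185 -0.004899140109246156 [[-0.932, 0.19, -0.309, 0.074], [-0.362, -0.473, 0.803, 1.124], [0.006, 0.86, 0.51, 0.902], [0.0, 0.0, 0.0, 1.0]]
67.1472178546519 323.04565470956146 197.84647062807403 -0.04556903490935954 [[0.347, 0.905, 0.246, 0.28], [-0.938, 0.336, 0.089, -0.562], [-0.002, -0.261, 0.965, 0.383], [0.0, 0.0, 0.0, 1.0]]
{'clock': 0.1, 'q': array([ 1.24976192,  0.68988563, -0.19453123,  1.56619933,  0.15729163,
        0.90249728, -0.2151254 ]), 'qd': array([ 0.00025219, -0.00157095, -0.00045549, -0.0037038 ,  0.00089764,
       -0.00050348, -0.00091969]), 'joint_torque': array([-3.33886390e-03, -5.28502500e+01, -1.27138764e+00, -1.53838688e+01,
       -5.24582807e-02,  1.98286754e-03,  5.81382051e-05]), 'tool_pos': array([ 0.21691161, -0.58553476,  0.21741042]), 'eef_rot': array([-0.6958685 , -0.12536197,  0.69613928, -0.12426387]), 'contact_force': array([ 0.72315988, -0.52179984, -0.45202799]), 'moment': array([0.00763102, 0.02801424, 0.00698419]), 'opening': 0.9972169960843011}
```

View pics/top.png

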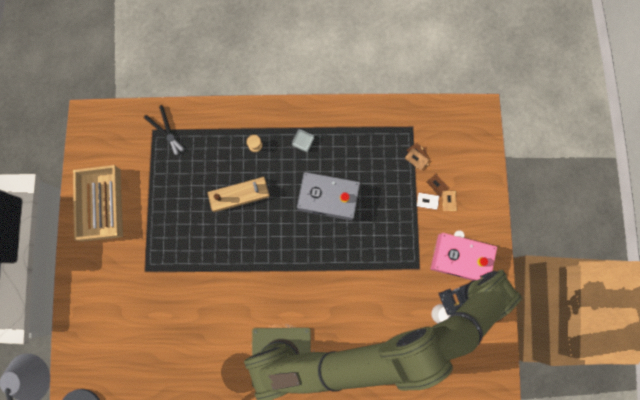

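View pics/side.png

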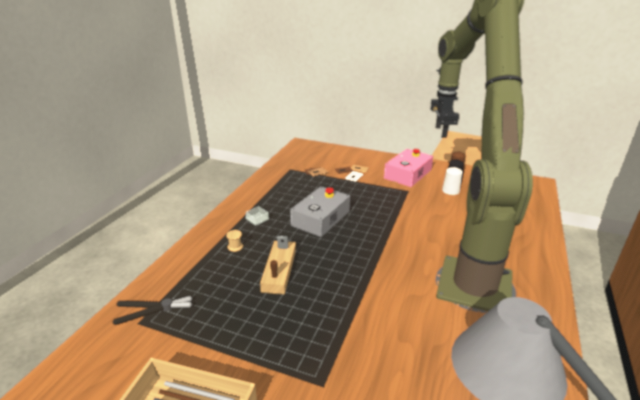

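The top view shows the block centred at about (239,194), with the key at its right end (259,186) and the edge tool at left (218,197). The grey box is at (329,196) with its switch at (316,192), and a pink decoy box sits at (464,256). The side view agrees.

Run:
```python
from h import *
t=snap('top')
print('key',plane(t,[(258,186)],.057),'switch',plane(t,[(316,192)],.074),'btn',plane(t,[(345,197)],.09))
hsv=cv2.cvtColor(t['color'],cv2.COLOR_RGB2HSV)
m=np.zeros(hsv.shape[:2],np.uint8);m[165:225,195:285]=1
w=((hsv[...,0]<30)&(hsv[...,1]>70)&(hsv[...,2]>110)).astype(np.uint8)*m
c=max(cv2.findContours(w,0,2)[0],key=cv2.contourArea);b=cv2.boxPoints(cv2.minAreaRect(c));print('block',b,plane(t,b,.03).round(3).tolist())
m[:]=0;m[165:225,290:370]=1
g=((hsv[...,1]<60)&(hsv[...,2]>95)).astype(np.uint8)*m
c=max(cv2.findContours(g,0,2)[0],key=cv2.contourArea);b=cv2.boxPoints(cv2.minAreaRect(c));print('box',b,plane(t,b,.07).round(3).tolist())
s=r.get_state();print(R.from_quat(s['eef_rot']).as_matrix().round(3).tolist())
```

```text
key [[0.60158568 0.08031995 0.057     ]] switch [[ 0.57388012 -0.12742031  0.074     ]] btn [[ 0.55174534 -0.22879316  0.09      ]]
block [[206.05386 191.53076]
 [263.59232 175.83847]
 [269.13077 196.14615]
 [211.59232 211.83844]] [[0.589, 0.274, 0.03], [0.645, 0.064, 0.03], [0.569, 0.043, 0.03], [0.514, 0.251, 0.03]]
box [[296.1573  208.6949 ]
 [302.8764  171.25987]
 [359.46368 181.41655]
 [352.74457 218.85158]] [[0.516, -0.057, 0.07], [0.651, -0.081, 0.07], [0.611, -0.282, 0.07], [0.477, -0.255, 0.07]]
[[-0.0, 0.347, -0.938], [0.001, -0.938, -0.347], [-1.0, -0.001, 0.0]]
```

Emit:
drive_tool(deltas=[[[0, 0, 0], [-0.3, -2, -2.4], 8.8], [[0, 0, 0], [-0.3, -2, -2.4], 8.8], [[0, 0, 0], [-0.3, -2, -2.4], 8.8], [[0, 0, 0], [-0.3, -2, -2.4], 8.8], [[0, 0, 0], [-0.3, -2, -2.4], 8.8], [[0, 0, 0], [-0.3, -2, -2.4], 8.8], [[0, 0, 0], [-0.3, -2, -2.4], 8.8], [[0, 0, 0], [-0.3, -2, -2.4], 8.8], [[0, 0, 0], [-0.3, -2, -2.4], 8.8], [[0, 0, 0], [-0.3, -2, -2.4], 8.8], [[0, 0, 0], [0, -2, -2.4], 8.8], [[0, 0, 0], [0, -2, -2.4], 8.8]])

```text
clock: 1.2
tool_pos: [0.4044, -0.2596, 0.2483]
eef_rot: [0.696, 0.125, -0.696, 0.125]
contact_force: [0.1, -0.2, 0.1]
opening: 0.999
```

Emit:
drive_tool(deltas=[[[0, 0, 0], [0, -2, -2.5], 8.8], [[0, 0, 0], [0, -2, -2.5], 8.8], [[0, 0, 0], [0, -2, -2.5], 8.8], [[0, 0, 0], [0, -2, -2.5], 8.8], [[0, 0, 0], [0, -2, -2.5], 8.8], [[0, 0, 0], [0, -2, -2.5], 8.8], [[0, 0, 0], [0, -2, -2.5], 8.8], [[0, 0, 0], [0, -2, -2.5], 8.8], [[0, 0, 0], [0, -2, -2.5], 8.8], [[0, 0, 0], [0, -2, -2.5], 8.8], [[0, 0, 0], [0, -2.2, -2.5], 8.8], [[0, 0, 0], [0, -2, -2.5], 8.8]])

```text
clock: 2.2
tool_pos: [0.6014, 0.072, 0.248]
eef_rot: [-0.696, -0.125, 0.696, -0.125]
contact_force: [1.2, 0.2, 0.1]
opening: 0.997
```

Emit:
drive_tool(deltas=[[[-7, 0, 0], [0, 0, 0], 8.8], [[-7, 0, 0], [0, 0, 0], 8.8], [[-7, 0, 0], [0, 0, 0], 8.8], [[-7, 0, 0], [0, 0, 0], 8.8], [[-7, 0, 0], [0, 0, 0], 8.8], [[-7, 0, 0], [0, 0, 0], 8.8], [[-7, 0, 0], [0, 0, 0], 8.8], [[-7, 0, 0], [0, 0, 0], 8.8], [[-7, 0, 0], [0, 0, 0], 8.8], [[-7, 0, 0], [0, 0, 0], 8.8], [[-7, 0, 0], [0, 0, 0], 8.8], [[-7, 0, 0], [0, 0, 0], 8.8]])

```text
clock: 3.2
tool_pos: [0.6009, 0.0699, 0.2479]
eef_rot: [0.432, 0.56, -0.432, 0.56]
contact_force: [-1.2, -0.2, 0.3]
opening: 1.001
```

Emit:
drive_tool(deltas=[[[-7, 0, 0], [0, 0, 0], 8.8], [[-7, 0, 0], [0, 0, 0], 8.8], [[-7, 0, 0], [0, 0, 0], 8.8], [[-7, 0, 0], [0, 0, 0], 8.8], [[-7, 0, 0], [0, 0, 0], 8.8], [[-7, 0, 0], [0, 0, 0], 8.8], [[-7, 0, 0], [0, 0, 0], 8.8], [[-7, 0, 0], [0, 0, 0], 8.8], [[-7, 0, 0], [0, 0, 0], 8.8], [[-7, 0, 0], [0, 0, 0], 8.8], [[-7, 0, 0], [0, 0, 0], 8.8], [[-7, 0, 0], [0, 0, 0], 8.8]])

```text
clock: 4.2
tool_pos: [0.601, 0.0698, 0.2478]
eef_rot: [-0.054, 0.705, 0.053, 0.705]
contact_force: [-1.3, 0.7, -0.1]
opening: 1.004
```

Run:
```python
from h import *
w=snap('wrist','w1.png');s=w['state'];print(s['clock'],s['q'].round(2),s['tool_pos'],R.from_quat(s['eef_rot']).as_matrix().round(3).tolist())
print(w['cw'].round(3).tolist(), proj(w,[.60,.08,.079]))
```

```text
4.2 [ 0.31  0.78 -0.97  1.57  0.68  1.16  0.92] [0.60095118 0.06980741 0.24784013] [[-0.0, -0.15, 0.989], [-0.001, 0.989, 0.15], [-1.0, -0.0, -0.001]]
[[-0.15, -0.955, -0.257, 0.535], [0.989, -0.145, -0.039, 0.061], [0.0, -0.26, 0.966, 0.413], [0.0, 0.0, 0.0, 1.0]] [[331.24846626 178.1988641 ]]
```

View pics/w1.png

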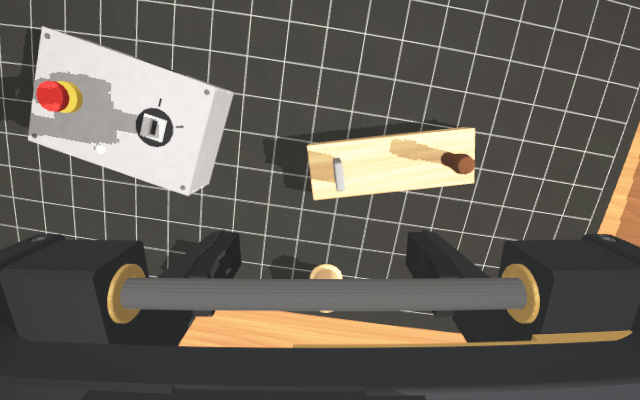

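The wrist view shows the key head at (339,174) in the block's left end, the edge tool at (458,162), and the switch barrel at (154,127) with its slot visible on the grey box. I'll zoom in on the key and the switch.

Run:
```python
from h import *
im=cv2.imread('pics/w1.png')
a=cv2.resize(im[135:210,300:390],None,fx=4.4,fy=4.4,interpolation=2);b=cv2.resize(im[90:165,110:200],None,fx=4.4,fy=4.4,interpolation=2)
cv2.imwrite('pics/z1.png',np.hstack([a,b]))
```

```text
(no output)
```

View pics/z1.png

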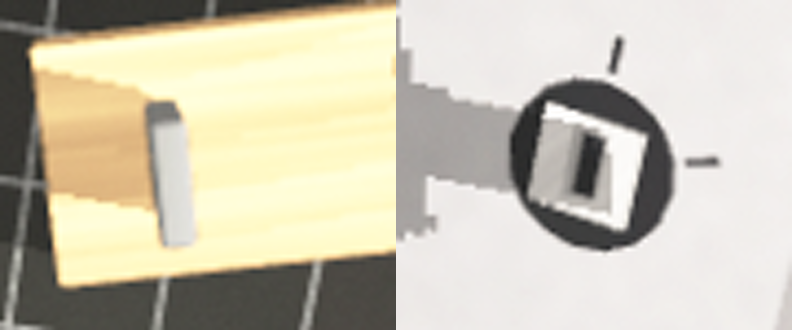

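The crop shows the key's head top face with corners (157,120), (184,120), (195,245), (166,245). The barrel's corners are (547,100), (648,135), (628,230), (530,198), with the dark slot at (588,164).

Run:
```python
from h import *
w=snap('wrist')
k=np.array([(157,120),(184,120),(195,245),(166,245)])/4.4+[300,135]
b=(np.array([(547,100),(648,135),(628,230),(530,198)])-[396,0])/4.4+[110,90]
ang=lambda v:np.degrees(np.arctan2(v[1],v[0]))
P=plane(w,k,.079);print('key',P.mean(0),ang(P[0]-P[3]),ang(P[1]-P[2]),np.linalg.norm(P[0]-P[3]))
Q=plane(w,b,.074);print('sw',Q.mean(0),[ang(v) for v in (Q[0]-Q[3],Q[1]-Q[2],Q[1]-Q[0],Q[2]-Q[3])],[np.linalg.norm(Q[i]-Q[i-1]) for i in range(4)])
c=plane(w,[(308,145.5),(475,128),(474,184),(314,199)],.035);print('block',c.mean(0).round(4),ang(c[1]-c[0])-90,ang(c[2]-c[3])-90)
c=plane(w,[(43,27),(234,93),(190,195),(28,138)],.07);print('box',c.round(3).tolist(),ang(c[1]-c[0])-90,ang(c[2]-c[3])-90)
M=R.from_quat(w['state']['eef_rot']).as_matrix()
for n,p in(('key',P.mean(0)),('sw',Q.mean(0))): print(n,M.T@(p-w['state']['tool_pos'])*100)
```

```text
key [0.59662451 0.08911877 0.079     ] -166.37778819695686 -165.17817639507103 0.0326335280720835
sw [ 0.57468148 -0.12447859  0.074     ] [np.float64(170.74385397475726), np.float64(169.75189616978096), np.float64(79.28661615067715), np.float64(80.24266420208143)] [np.float64(0.025394161302683276), np.float64(0.02647755878924396), np.float64(0.02495231613303176), np.float64(0.026038015565818896)]
block [0.579  0.1567 0.035 ] 15.058819099942284 14.455119054187321
box [[0.485, -0.254, 0.07], [0.525, -0.039, 0.07], [0.647, -0.082, 0.07], [0.608, -0.279, 0.07]] -10.635582466652366 -11.249078992868348
key [16.85635371  2.00189663 -0.11401531]
sw [ 17.3667338  -18.75712785  -5.60088124]
```

Emit:
drive_tool(deltas=[[[0, 0, 0], [0, 2, -0.1], 6], [[-5.7, 0, 0], [0, 0, 0], 6], [[0, 0, 0], [3, 0, 0], 5], [[0, 0, 0], [3, 0, 0], 5], [[0, 0, 0], [3, 0, 0], 5], [[0, 0, 0], [3, 0, 0], 5], [[0, 0, 0], [2, 0, 0], 5], [[0, 0, 0], [2, 0, 0], 5], [[0, 0, 0], [1.5, 0, 0], 5], [[0, 0, 0], [1.5, 0, 0], 5], [[0, 0, 0], [0.6, 0, 0], 5], [[0, 0, 0], [0, 0, 0], 5]])

```text
clock: 5.3
tool_pos: [0.5966, 0.0894, 0.0509]
eef_rot: [-0.086, 0.703, 0.086, 0.701]
contact_force: [0.5, 0.1, -0.2]
opening: 0.57
```

Run:
```python
from h import *
w=snap('wrist','w2.png');s=w['state'];M=R.from_quat(s['eef_rot']).as_matrix();print(s['clock'],s['tool_pos'],M.round(3).tolist(),s['opening'])
print('key in tool cm',M.T@(np.array([.5966,.0890,.057])-s['tool_pos'])*100)
```

```text
5.3 [0.59656227 0.08943714 0.05087518] [[-0.002, -0.242, 0.97], [-0.001, 0.97, 0.242], [-1.0, -0.0, -0.002]] 0.5695090513609423
key in tool cm [-0.61244977 -0.04357056 -0.00811623]
```

View pics/w2.png

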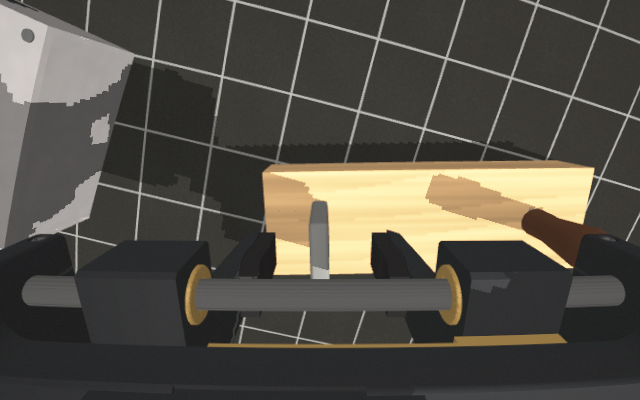

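The key head, at (320,240), sits centred between the fingers, with the edge tool clear under the right carriage. Next I grip and lift.

Emit:
drive_tool(deltas=[[[0, 0, 0], [0, 0, 0], 2], [[0, 0, 0], [0, 0, 0], 1.4], [[0, 0, 0], [0, 0, 0], 0.4], [[0, 0, 0], [0, 0, 0], 0.4], [[0, 0, 0], [0, 0, 0], 0.4], [[0, 0, 0], [0, 0, 0], 0.4], [[0, 0, 0], [0, 0, 0], 0.4], [[0, 0, 0], [0, 0, 0], 0.4]], force=35)

```text
clock: 6.02
tool_pos: [0.5973, 0.0899, 0.0523]
eef_rot: [-0.086, 0.702, 0.086, 0.702]
contact_force: [0.5, -0.7, 2.1]
opening: 0.111
```

Emit:
drive_tool(deltas=[[[0, 0, 0], [-0.5, 0, 0], 0.4], [[0, 0, 0], [-1, 0, 0], 0.4], [[0, 0, 0], [-1, 0, 0], 0.4], [[0, 0, 0], [-1, 0, 0], 0.4], [[0, 0, 0], [-1.5, 0, 0], 0.4], [[0, 0, 0], [-2, 0, 0], 0.4], [[0, 0, 0], [-2, 0, 0], 0.4], [[0, 0, 0], [-2, 0, 0], 0.4], [[0, 0, 0], [-1, 0, 0], 0.4], [[0, 0, 0], [0, 0, 0], 0.4]])

```text
clock: 6.85
tool_pos: [0.5987, 0.0908, 0.1754]
eef_rot: [-0.086, 0.7, 0.087, 0.704]
contact_force: [0.3, 0.6, 0.6]
opening: 0.105
```

Run:
```python
from h import *
s=r.get_state();M=R.from_quat(s['eef_rot']).as_matrix();print(s['clock'],s['tool_pos'],M.round(3).tolist(),s['opening']*8.81,s['contact_force'])
print('sw in tool cm',M.T@(np.array([.5747,-.1245,.074])-s['tool_pos'])*100)
```

```text
6.85 [0.59865279 0.09078694 0.17544526] [[0.005, -0.242, 0.97], [0.002, 0.97, 0.242], [-1.0, 0.0, 0.005]] 0.9236788362143993 [0.33941661 0.63362714 0.55055915]
sw in tool cm [ 10.09728231 -20.31052355  -7.59348139]
```

Emit:
drive_tool(deltas=[[[0, 0, 0], [0, -2.5, -0.9], 0.4], [[0, 0, 0], [0, -2.5, -0.9], 0.4], [[0, 0, 0], [0, -2.6, -1], 0.4], [[0, 0, 0], [0, -2.6, -1], 0.4], [[0, 0, 0], [0, -2.6, -1], 0.4], [[0, 0, 0], [0, -2.5, -1], 0.4], [[0, 0, 0], [0, -2.5, -0.9], 0.4], [[0, 0, 0], [0, -2.5, -0.9], 0.4], [[6, 0, 0], [0, 0, 0], 0.4], [[6, 0, 0], [0, 0, 0], 0.4], [[6, 0, 0], [0, 0, 0], 0.4], [[6.2, 0, 0], [0, 0, 0], 0.4]])

```text
clock: 7.85
tool_pos: [0.5719, -0.126, 0.1712]
eef_rot: [0.065, 0.705, -0.065, 0.704]
contact_force: [0.4, -1.1, -0.8]
opening: 0.108
```

Emit:
drive_tool(deltas=[[[0, 0, 0], [2, 0, 0], 0.4], [[0, 0, 0], [2, 0, 0], 0.4], [[0, 0, 0], [0, 0, 0], 0.4], [[0, 0, 0], [0, 0, 0], 0.4]])

```text
clock: 8.18
tool_pos: [0.5714, -0.1256, 0.131]
eef_rot: [0.063, 0.705, -0.063, 0.703]
contact_force: [0.8, 0.8, 0.1]
opening: 0.103
```

Run:
```python
from h import *
w=snap('wrist','w3.png');s=w['state'];M=R.from_quat(s['eef_rot']).as_matrix();print(s['clock'],s['q'].round(2),s['tool_pos'],M.round(3).tolist(),s['opening']*8.81,s['contact_force'])
print('sw in tool cm',M.T@(np.array([.5747,-.1245,.074])-s['tool_pos'])*100, proj(w,[[.5747,-.1245,.074],s['tool_pos']-[0,0,.041]]))
sd=snap('side');im=cv2.cvtColor(sd['color'],cv2.COLOR_RGB2BGR);u,v=proj(sd,s['tool_pos'])[0].astype(int);print(u,v)
a=cv2.resize(im[v-35:v+40,u-40:u+40],None,fx=5,fy=5.3,interpolation=2);b=cv2.imread('pics/w3.png')[20:345,120:520]
cv2.imwrite('pics/z3.png',np.hstack([a[:325,:400],b]))
```

```text
8.1833 [ 0.58  0.87 -0.81  1.75  0.8   0.89  0.8 ] [ 0.57144959 -0.1256347   0.1309862 ] [[-0.003, 0.176, 0.984], [0.0, 0.984, -0.176], [-1.0, -0.0, -0.003]] 0.9042263990174563 [0.80105404 0.79057516 0.06011867]
sw in tool cm [5.69756103 0.17127492 0.3182157 ] [[323.97452069 210.43719379]
 [321.69187031 213.07299613]]
313 193
```

View pics/z3.png

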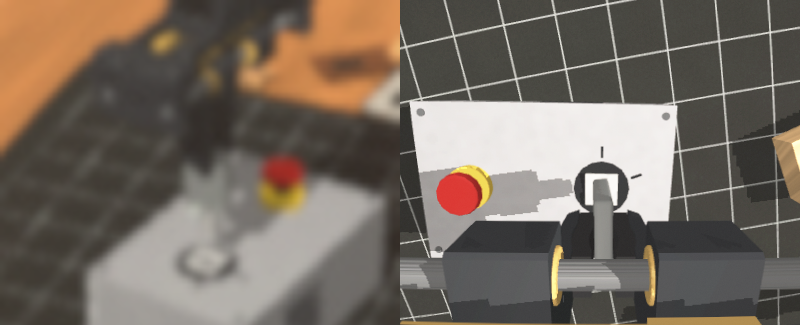

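The side view is too blurred to use. In the wrist view the key's near end overhangs the barrel, which spans about x 586–619 in the crop, so I'll zoom there.

Run:
```python
from h import *
im=cv2.imread('pics/w3.png')[165:275,280:370]
cv2.imwrite('pics/z4.png',cv2.resize(im,None,fx=5.4,fy=5.4,interpolation=2))
```

```text
(no output)
```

View pics/z4.png

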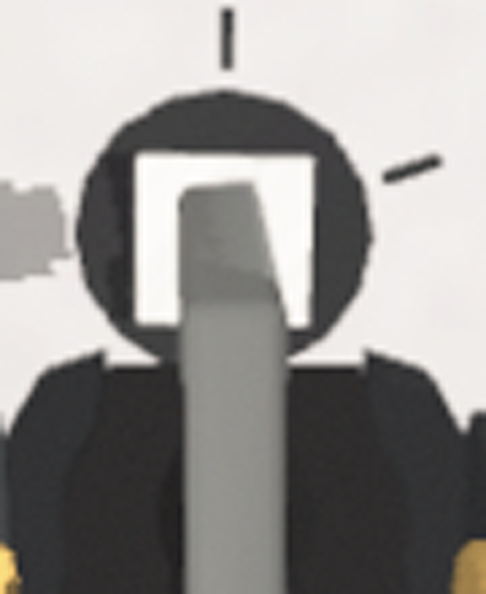

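Zoomed in, the barrel's corners are (134,155), (315,157), (310,326), (133,325). The head's near end face has its lower edge from (180,188) to (253,183) and its upper edge from (185,305) to (284,305).

Run:
```python
from h import *
w=snap('wrist');s=w['state'];M=R.from_quat(s['eef_rot']).as_matrix();p=s['tool_pos']
f=lambda a:np.array(a)/5.4+[280,165]
T=lambda P:((P-p)@M*1000).round(1)
Q=plane(w,f([(134,155),(315,157),(310,326),(133,325)]),.074)
a=lambda v:np.degrees(np.arctan2(v[1],v[0]))
print('sw',Q.mean(0),T(Q.mean(0)),[a(Q[i]-Q[i-1])%90 for i in range(4)],'tool',a(M[:2,1])%90)
lo=plane(w,f([(180,188),(253,183)]),p[2]-.017);hi=plane(w,f([(185,305),(284,305)]),p[2]+.027)
for n,e in(('lo',lo),('hi',hi)): print(n,T(e).tolist(),T(e.mean(0)+M[:,2]*.017))
```

```text
sw [ 0.57614185 -0.12620322  0.074     ] [58.7 -0.4  3.2] [np.float64(78.56944133485692), np.float64(79.14422923460617), np.float64(78.93912349518055), np.float64(79.45097080606533)] tool 79.83791398163986
lo [[17.0, -5.1, -16.4], [17.0, 3.4, -17.0]] [17.  -0.9  0.3]
hi [[-27.0, -3.3, -17.7], [-27.0, 5.6, -17.7]] [-27.    1.1  -0.7]
```

Emit:
drive_tool(deltas=[[[0.4, 0, 0], [0, 0, 0.3], 0.4], [[0, 0, 0], [0.5, 0, 0], 0.4], [[0, 0, 0], [0.5, 0, 0], 0.4], [[0, 0, 0], [0.4, 0, 0], 0.4], [[0, 0, 0], [0.2, 0, 0], 0.4], [[0, 0, 0], [0.2, 0, 0], 0.4], [[0, 0, 0], [0, 0, 0], 0.4], [[0, 0, 0], [0, 0, 0], 0.4]])

```text
clock: 9.0
tool_pos: [0.5756, -0.126, 0.114]
eef_rot: [0.065, 0.704, -0.065, 0.704]
contact_force: [0.0, 0.6, -0.2]
opening: 0.107
```

```bash
cat > st.py <<'E'
from h import *
s=r.get_state();M=R.from_quat(s['eef_rot']).as_matrix();print(s['clock'],s['tool_pos'].round(4),M.round(3).tolist(),round(s['opening']*8.81,2),'F tool',(M.T@s['contact_force']).round(1),'M tool',(M.T@s['moment']).round(2))
E
python3 st.py
```

```text
9.0 [ 0.5756 -0.126   0.114 ] [[-0.0, 0.183, 0.983], [0.0, 0.983, -0.183], [-1.0, 0.0, -0.0]] 0.94 F tool [ 0.2  0.6 -0.1] M tool [ 0.04 -0.18  0.06]
```

Tip is at the mouth (z ≈ 0.073) with no force so far. Next I descend gently.

Emit:
drive_tool(deltas=[[[0, 0, 0], [0.2, 0, 0], 0.4], [[0, 0, 0], [0.2, 0, 0], 0.4], [[0, 0, 0], [0.2, 0, 0], 0.4], [[0, 0, 0], [0, 0, 0], 0.4]])

```text
clock: 9.33
tool_pos: [0.5754, -0.1262, 0.1077]
eef_rot: [0.065, 0.704, -0.065, 0.704]
contact_force: [-1.0, -0.3, 0.7]
opening: 0.102
```

```bash
python3 st.py
```

```text
9.3333 [ 0.5754 -0.1262  0.1077] [[-0.001, 0.183, 0.983], [-0.0, 0.983, -0.183], [-1.0, -0.0, -0.001]] 0.9 F tool [-0.7 -0.4 -1. ] M tool [ 0.01 -0.08  0.1 ]
```

Emit:
drive_tool(deltas=[[[0, 0, 0], [0.2, 0, 0], 0.4], [[0, 0, 0], [0.2, 0, 0], 0.4], [[0, 0, 0], [0.2, 0, 0], 0.4], [[0, 0, 0], [0.2, 0, 0], 0.4], [[0, 0, 0], [0.2, 0, 0], 0.4], [[0, 0, 0], [0.2, 0, 0], 0.4], [[0, 0, 0], [0, 0, 0], 0.4]])

```text
clock: 9.92
tool_pos: [0.5753, -0.1261, 0.0956]
eef_rot: [0.065, 0.704, -0.065, 0.704]
contact_force: [0.1, 0.6, 0.6]
opening: 0.105
```

```bash
python3 st.py
```

```text
9.9167 [ 0.5753 -0.1261  0.0956] [[-0.001, 0.183, 0.983], [-0.0, 0.983, -0.183], [-1.0, -0.0, -0.001]] 0.93 F tool [-0.6  0.6  0. ] M tool [ 0.03 -0.1   0.07]
```

Emit:
drive_tool(deltas=[[[0, 0, 0], [0.2, 0, 0], 0.4], [[0, 0, 0], [0.1, 0, 0], 0.4], [[0, 0, 0], [0.1, 0, 0], 0.4], [[0, 0, 0], [0.1, 0, 0], 0.4], [[0, 0, 0], [0.1, 0, 0], 0.4], [[0, 0, 0], [0, 0, 0], 0.4], [[0, 0, 0], [0, 0, 0], 0.4]])

```text
clock: 10.5
tool_pos: [0.576, -0.1261, 0.0911]
eef_rot: [0.065, 0.704, -0.065, 0.704]
contact_force: [-1.8, -0.6, 6.1]
opening: 0.107
```

```bash
python3 st.py
```

```text
10.5 [ 0.576  -0.1261  0.0911] [[0.001, 0.183, 0.983], [-0.001, 0.983, -0.183], [-1.0, -0.0, 0.001]] 0.95 F tool [-6.1 -1.  -1.7] M tool [-0.05  0.23 -0.03]
```

Contact at exactly the predicted home height (TCP 0.091, about 6 N). Next I turn clockwise.

Emit:
drive_tool(deltas=[[[5, 0, 0], [0, 0, 0], 0.4], [[5, 0, 0], [0, 0, 0], 0.4], [[5, 0, 0], [0, 0, 0], 0.4], [[5, 0, 0], [0, 0, 0], 0.4], [[5, 0, 0], [0, 0, 0], 0.4], [[5, 0, 0], [0, 0, 0], 0.4], [[5, 0, 0], [0, 0, 0], 0.4], [[5, 0, 0], [0, 0, 0], 0.4], [[5, 0, 0], [0, 0, 0], 0.4], [[5, 0, 0], [0, 0, 0], 0.4], [[5, 0, 0], [0, 0, 0], 0.4], [[5, 0, 0], [0, 0, 0], 0.4]])

```text
clock: 11.5
tool_pos: [0.5764, -0.1276, 0.0912]
eef_rot: [0.41, 0.575, -0.41, 0.577]
contact_force: [-0.6, -2.6, 4.5]
opening: 0.106
```

```bash
python3 st.py
```

```text
11.5 [ 0.5764 -0.1276  0.0912] [[0.002, 0.945, 0.328], [-0.002, 0.328, -0.945], [-1.0, 0.001, 0.003]] 0.94 F tool [-4.5 -1.4  2.2] M tool [-0.1  -0.68 -0.17]
```

Emit:
drive_tool(deltas=[[[4, 0, 0], [0, 0, 0], 0.4], [[4, 0, 0], [0, 0, 0], 0.4], [[4, 0, 0], [0, 0, 0], 0.4], [[3, 0, 0], [0, 0, 0], 0.4], [[0, 0, 0], [0, 0, 0], 0.4]])

```text
clock: 11.92
tool_pos: [0.5762, -0.128, 0.0912]
eef_rot: [0.481, 0.517, -0.482, 0.519]
contact_force: [-0.2, -3.3, 5.6]
opening: 0.106
```

```bash
python3 st.py
```

```text
11.9167 [ 0.5762 -0.128   0.0912] [[0.001, 0.997, 0.074], [-0.003, 0.074, -0.997], [-1.0, 0.001, 0.003]] 0.93 F tool [-5.6 -0.4  3.3] M tool [-0.04 -0.77 -0.08]
```

Emit:
drive_tool(deltas=[[[2, 0, 0], [0, 0, 0], 0.4], [[2, 0, 0], [0, 0, 0], 0.4], [[2, 0, 0], [0, 0, 0], 0.4], [[0, 0, 0], [0, 0, 0], 0.4], [[0, 0, 0], [0, 0, 0], 0.4]])

```text
clock: 12.33
tool_pos: [0.5762, -0.1282, 0.0912]
eef_rot: [-0.507, -0.492, 0.508, -0.494]
contact_force: [-1.2, -3.8, 6.8]
opening: 0.107
```

```bash
python3 st.py
```

```text
12.3333 [ 0.5762 -0.1282  0.0912] [[0.001, 1.0, -0.028], [-0.003, -0.028, -1.0], [-1.0, 0.002, 0.003]] 0.94 F tool [-6.8 -1.   3.9] M tool [-0.08 -0.92 -0.03]
```

Emit:
drive_tool(deltas=[[[2, 0, 0], [0, 0, 0], 0.4], [[2, 0, 0], [0, 0, 0], 0.4], [[2, 0, 0], [0, 0, 0], 0.4], [[0, 0, 0], [0, 0, 0], 0.4], [[0, 0, 0], [0, 0, 0], 0.4]])

```text
clock: 12.75
tool_pos: [0.5757, -0.1282, 0.0912]
eef_rot: [-0.531, -0.465, 0.533, -0.467]
contact_force: [-1.9, -3.1, 6.8]
opening: 0.108
```

```bash
python3 st.py
```

```text
12.75 [ 0.5757 -0.1282  0.0912] [[0.001, 0.991, -0.132], [-0.003, -0.132, -0.991], [-1.0, 0.001, 0.003]] 0.95 F tool [-6.8 -1.5  3.4] M tool [-0.31 -0.87 -0.15]
```

The torque rose to 0.31 N m, so the switch is at its stop. I back off slightly within the play, release, retreat and check.

Emit:
drive_tool(deltas=[[[-3, 0, 0], [0, 0, 0], 0.4], [[0, 0, 0], [0, 0, 0], 1.3], [[0, 0, 0], [0, 0, 0], 2], [[0, 0, 0], [0, 0, 0], 4], [[0, 0, 0], [0, 0, 0], 5], [[0, 0, 0], [0, 0, 0], 5], [[0, 0, 0], [0, 0, 0], 5], [[0, 0, 0], [-0.5, 0, 0], 5], [[0, 0, 0], [-1, 0, 0], 5], [[0, 0, 0], [-2, 0, 0], 5], [[0, 0, 0], [-3, 0, 0], 5], [[0, 0, 0], [-3, 0, 0], 5]])

```text
clock: 13.75
tool_pos: [0.5751, -0.1259, 0.1865]
eef_rot: [-0.519, -0.48, 0.52, -0.479]
contact_force: [1.3, -0.3, -1.1]
opening: 0.567
```

Emit:
drive_tool(deltas=[[[0, 0, 0], [-3, 0, 0], 5], [[0, 0, 0], [-3, 0, 0], 5], [[0, 0, 0], [0, 0, 0], 5], [[0, 0, 0], [0, 0, 0], 5]])

```text
clock: 14.08
tool_pos: [0.5769, -0.126, 0.2478]
eef_rot: [0.521, 0.478, -0.518, 0.481]
contact_force: [-1.0, -0.5, -0.1]
opening: 0.569
```

```bash
python3 st.py
python3 - <<'E'
from h import *
w=snap('wrist','w5.png');u,v=proj(w,[.5757,-.127,.1])[0].astype(int);print(u,v)
im=cv2.imread('pics/w5.png')[max(0,v-60):v+60,u-70:u+70];cv2.imwrite('pics/z5.png',cv2.resize(im,None,fx=4.5,fy=4.5,interpolation=2))
E
```

```text
14.0833 [ 0.5769 -0.126   0.2478] [[0.005, 0.997, -0.08], [-0.001, -0.08, -0.997], [-1.0, 0.005, 0.0]] 5.02 F tool [ 0.1 -1.   0.6] M tool [-0.01 -0.03  0.06]
321 183
```

View pics/z5.png

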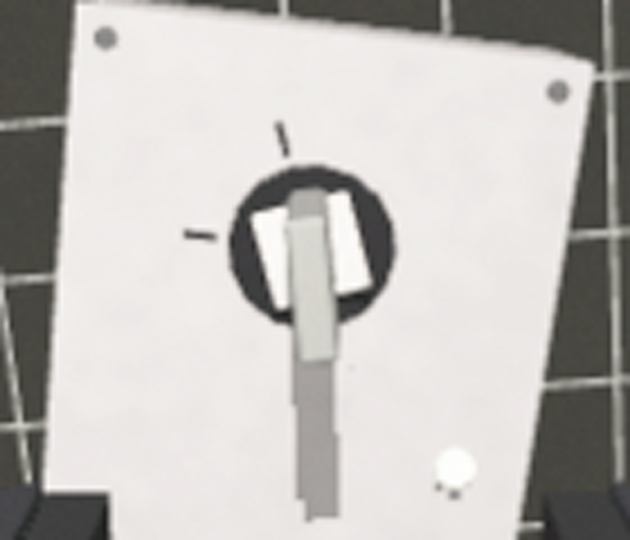

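The crop shows the key standing in the switch. The visible barrel corners are (252,213), (347,192), (372,287), (280,308), and the head's top face has corners (287,218), (325,214), (337,358), (303,361).

Run:
```python
from h import *
w=snap('wrist');f=lambda a:np.array(a)/4.5+[321-70,183-60]
a=lambda v:np.degrees(np.arctan2(v[1],v[0]))
Q=plane(w,f([(252,213),(347,192),(372,287),(280,308)]),.074)
print('sw',Q.mean(0),'turn rad (mod 90deg)',[np.radians((-10.5-a(Q[i]-Q[i-1]))%90) for i in range(4)])
P=plane(w,f([(287,218),(325,214),(337,358),(303,361)]),.118)
print('head top',P.mean(0),'len',np.linalg.norm((P[0]+P[1]-P[2]-P[3])/2),'turn',np.radians((-10.5-a(P[0]+P[1]-P[2]-P[3]))%180))
```

```text
sw [ 0.57289087 -0.12658348  0.074     ] turn rad (mod 90deg) [np.float64(1.1969361872761335), np.float64(1.2488066674525142), np.float64(1.2083865385176198), np.float64(1.237616100026623)]
head top [ 0.57330214 -0.12633736  0.118     ] len 0.03280617204538461 turn 1.3751897164229436
```

```bash
python3 -c "
from plant import r
print(r.finish_job())"
```

```text
the job is handed in; nothing more can be done
None
```

The key is in the grey box's switch and turned clockwise to the on stop. I let go of it, raised the arm clear and handed the job in at about 14 s on the robot's clock; no verdict is reported.

**Insertion:** the key met the switch at the height expected for fully home, with about 6 N of contact force.

**Turn:** I turned the gripper 87° until the torque rose to about 0.3 N m, which I took as the stop. I then backed off 3° within the key's play and released.

**Last wrist view:** the switch reads about 1.2 rad and the key about 1.38 rad, which is the stop plus the play. The top of the key's head lies within 0.5 mm of the switch centre, so the key stands upright. The gripper reads no force beyond noise.

**Disagreements and gaps:**
- The three camera views placed the switch up to about 3 mm apart, within what the calibration allows, and the fit tolerated it.
- I did not take a final picture of the edge tool, spool or clear box. The arm passed clear of them and showed no contact forces near the block.

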